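# Close the fittings drawers and the tote lid

## Task

Close up the pipe-fittings storage on the bench: using only the fingertips, push both open drawers of the low grey steel cabinet fully home, and push the hinged lid of the grey plastic tote beside it down until it is fully shut. The order does not matter. Do not lift anything, do not pull the drawers further out, keep the tote where it stands, and leave the loose fittings, jar and can around them undisturbed.

Things in the scene. Friction and masses are not known exactly. Their poses are not given: they have to be found in the camera images.
- cabinet: Low grey steel cabinet, fixed to the bench, 200 deep x 260 wide x 120 mm high, with two drawers side by side. It may stand to the left or to the right of the robot's centre line. Origin: centre of its underside; x points from the drawer fronts to the back (the way the drawers are pushed shut), y to its left, z up; it is turned by up to 0.12 rad.
- drawer_left (a joint): How far the left (+y) drawer is pulled out, in m: 0 fully home, at most 0.14; it starts 0.05 to 0.10 out. It slides along the cabinet's x with about 2.5 N friction and stays where it is left; a firm stop at 0.
- drawer_right (a joint): The same for the right (-y) drawer.
- drawer_left_lip (a point): Centre of the front face of the left drawer's finger lip: an aluminium strip 90 wide x 12 high, standing 14 mm proud of the upper edge of the drawer front (flat, 118 wide, from 11 to 113 mm above the bench). The point moves with the drawer; it is 107 mm above the bench, and lies 126 mm in front of the cabinet's origin and 64 mm to its left when the drawer is home.
- drawer_right_lip (a point): The same for the right drawer, 64 mm to the right of the cabinet's origin.
- tote: Loose grey plastic tote full of fittings, about 2.5 kg, 200 deep x 240 wide x 110 mm high, walls 5 mm, standing on the other side of the robot's centre line from the cabinet. Origin: on its underside, midway across its width, 50 mm behind the middle of its depth (150 mm behind its front wall, 50 mm in front of its back wall); x points from front to back, y left, z up; turned by up to 0.12 rad.
- lid (a joint): Angle of the tote's lid in rad: 0 fully shut, growing as its front edge rises; starts at 0.6 to 1.0, leaning up and back, with its outer face looking up and away from the robot. The hinge is stiff (0.5 N m friction): the lid stays at any angle and must be pushed all the way down; a firm stop at 0.
- lid_press (a point): Point on the outer (upper) face of the lid, midway across its width, 180 mm from the hinge axis and 28 mm from the front edge; moves with the lid. 118 mm above the bench when the lid is shut. Its x axis points along the lid towards the hinge, y along the hinge axis (left), z out of the outer face.
- lid_hinge (a point): Middle of the lid's hinge axis, at the tote's far upper rim, 111 mm above the bench; the axis runs along the tote's y. The lid is a plate 210 deep x 252 wide x 6 mm thick, its outer face 7 mm above this axis when shut, with a 9 mm skirt under its front edge and a 3 mm high rib from front to back along each side edge.
- coupling: Loose white pipe coupling, bystander: upright tube 42 mm across, 50 high, in the gap between cabinet and tote. Origin: centre of its foot.
- elbow: Loose white pipe elbow, bystander, lying flat, two 50 mm legs along its -x and +y, 40 mm high, nearer the robot than the cabinet and the tote. Origin: under its bend.
- tee: Loose white pipe tee, bystander, lying flat at the left, 84 mm long, 40 high. Origin: under the middle of its straight run.
- jar: Loose glass jar with a steel cap, bystander, 60 mm across, 75 high, standing on top of the cabinet towards its back, at least 120 mm behind the closed drawers' lip faces. Origin: centre of its foot.
- valve: Loose brass valve, bystander, lying at the right, about 95 mm long, 49 high. Origin: under the middle of its body.
- offcut: Loose piece of white pipe, bystander, standing at the left, 50 mm across, 120 high. Origin: centre of its foot.
- can: Loose metal can, bystander, standing at the right, 70 mm across, 90 high. Origin: centre of its foot.

How it is judged:
By the outcome, as a careful person would: the job done as asked, in the order asked, and still so for the second after the job is handed in, with the robot touching nothing.
It also fails if it takes over 64 s, if anything falls off the work surface, if the arm or the gripper's body presses on something with over 40 N, if the wrist force passes 120 N, or if a joint passes its speed limit or range.

## Robot

A 6-joint arm with a two-finger parallel gripper is mounted at the origin on the work surface. World frame = base frame: x ahead of the robot, y to its left, z up, the work surface at z = 0. Lengths are in mm, angles in rad, forces in N, time in s.
With the tool pointing down it reaches from about 275 to 1000 mm from the base axis. Payload 8.4 kg.
Tool frame: the origin (TCP) lies between the finger pads; the fingertips stand 17 mm ahead of it and the grasp point (between the pads) lies 2 mm behind it (r.tcp_to_tips is the distance from the TCP to the fingertips, in mm); z points along the fingers, y is the line along which they close (so a half turn about z gives the same grasp; the last joint's range is limited). The gripper opens to 85 mm and grips with 20 to 120 N. Pads are 22 mm wide; open, the fingers measure 114 mm over their backs; the gripper's body (76 mm by 85 mm) begins 54 mm behind the grasp point. The pads swing forward as they close: fully open they stand 13 mm farther back than shut.
Start: joints at [1.117, 0.353, 1.633, -0, 1.155, -0.002], TCP at [272.865, 562.292, 248.281] pointing down, gripper open.
Joint ranges: [-2.63, 2.63], [-0.92, 2.1], [0.06, 2.66], [-1.3, 4.44], [0, 2.69], [-3.02, 3.02]. Speed limits (rad/s): [2.22, 2.22, 2.79, 3.14, 3.14, 3.14].

## Interface

Orientations are given as [roll, pitch, yaw] about the fixed x, y, z axes, in that order (R = Rz(yaw) Ry(pitch) Rx(roll)).
In Python, from rig import r gives the robot as it stands. The module is installed in compiled form; this text tells all that it offers.
- The arm moves only by the tool apply_moves, never from a script. Its argument "series" is text: rows parted by semicolons, each of 7 numbers parted by spaces: the shift along the tool's x, y, z in cm, then the turn, a rotation vector about the tool's x, y, z in rad, then the gripper's target within -1 to 1 (shut at 1, half-way at 0, fully open at -1). In form: tx ty tz rx ry rz fingers; .... A call has exactly 10 rows; each row shifts and turns the commanded pose from where the row before left it, along the tool's axes as they then stand; what a row does not reach is not made up. A row lasts 1/12 s, in which the tool goes at most 41.7 mm and 7.16 degrees, less where a joint would pass 70% of its speed; a pose out of reach is approached as far as the arm can. A call with a gripper value outside its range is refused whole. The fingers move at their own pace and stop on an object; "squeeze" is the grip in N (left out, the last holds). Time passes only in rows, so rows that do not move let the fingers close, or fill a call up. It gives the time, the measured TCP pose, the force and the opening at its end, in the units of the state.
- r.sense(): the state, without advancing time (a new reading comes with each control period).
- r.grab_frame(name): name is "side" or "top"; returns the picture (420x560x3 uint8, blue, green, red); there is no depth.
- r.camera_info(name): a dict with "K" (3x3 intrinsics, pixels), "extrinsics" (4x4, takes a point from camera to world coordinates). Camera axes: x right, y down, z forward; pixel columns grow to the right and rows downward; lengths in mm; the calibration is good to about 2 mm. A picture is of the moment at which its call begins. camera_info takes no time and is no camera call.
- r.sign_off(): hands the job in, once; it reports no verdict.
The state is a dict: "clock": time; "qpos": joint angles; "qvel": joint speeds; "joint_efforts": joint torques, N m; "eef_pos": TCP position; "tcp_rot": TCP orientation; "contact_force": force on the tool from outside, world axes, zero at the start; "wrist_torque": the same for the moment, N m; "opening": opening from 0.0 (shut) to 1.0 (fully open).
Only numpy, scipy, OpenCV 4.12 (cv2) and the standard library are available. Lean on these libraries where they do the work, as an engineer would, in place of code of your own. Each camera call takes 0.05 s, during which the arm holds its last target. There are 200 camera calls.

## Working session

There is one attempt and no reset: what is moved stays moved. The work goes in short steps, Python scripts to look and compute and a tool call to move; the robot and the scene stay as the last step left them, time stands still between calls to the robot, and variables do not carry over. Pictures are saved under pics/ and viewed, on a budget of 10 in all, crops included, one or two more only if the job needs it, and the job is handed in when it is done.

Besides the shell and the picture viewer there is one more tool, called as name(argument=value, ...) on one line, values as JSON. apply_moves: Moves the arm, as the interface text tells. Its arguments: {"type":"object","properties":{"series":{"type":"string"},"squeeze":{"type":"number"}},"required":["series"]}

```bash
mkdir -p pics; python3 - <<'E'
from rig import r
import cv2,numpy as np
np.set_printoptions(suppress=True,precision=3)
for n in("top","side"):
    cv2.imwrite(f"pics/{n}0.png",r.grab_frame(n)); c=r.camera_info(n); print(n,c["K"],c["extrinsics"])
print(r.sense())
E
```

```text
top [[385.727   0.    291.121]
 [  0.    385.727 208.83 ]
 [  0.      0.      1.   ]] [[  -0.018   -0.998    0.058  498.004]
 [  -1.       0.019    0.014  -23.6  ]
 [  -0.015   -0.057   -0.998 1128.835]
 [   0.       0.       0.       1.   ]]
side [[447.946   0.    281.052]
 [  0.    447.946 207.489]
 [  0.      0.      1.   ]] [[  -0.442    0.783   -0.437 1125.282]
 [   0.897    0.394   -0.201  246.677]
 [   0.015   -0.481   -0.876 1215.455]
 [   0.       0.       0.       1.   ]]
{'clock': 0.1, 'qpos': array([ 1.117,  0.354,  1.634,  0.   ,  1.155, -0.002]), 'qvel': array([ 0.   , -0.001, -0.002, -0.001, -0.   ,  0.001]), 'joint_efforts': array([ -0.001, -60.637, -34.281,  -0.   ,   0.004,   0.   ]), 'eef_pos': array([272.689, 561.927, 247.624]), 'tcp_rot': array([-3.14, -0.  ,  2.69]), 'contact_force': array([ 0.055,  0.614, -0.627]), 'wrist_torque': array([ 0.029, -0.02 ,  0.052]), 'opening': 1.0030812204314075}
```

View pics/top0.png

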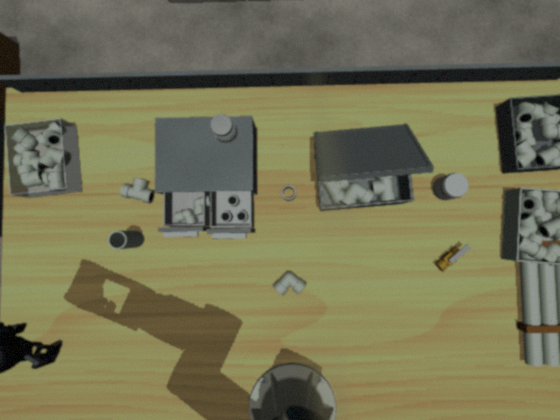

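View pics/side0.png

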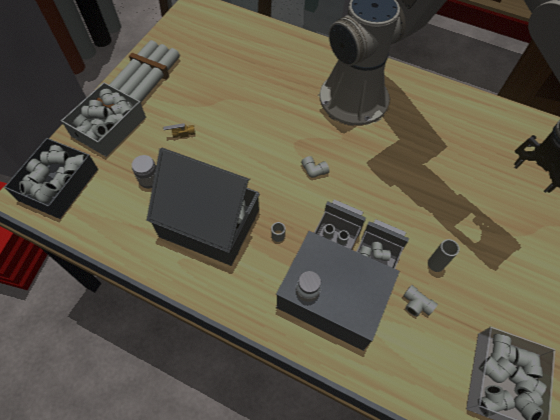

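The top view shows the cabinet roof at about (156..254, 118..191), lips near (181,234) and (229,236), and the tote rim front from (319,207) to (411,202). Its lid front edge runs from about (318,178) to (432,168). The side view shows the same. I'll zoom in on both views for exact pixels.

```bash
cat > h.py <<'E'
from rig import r
import cv2,numpy as np
np.set_printoptions(suppress=True,precision=3)
CI={n:r.camera_info(n) for n in("top","side")}
def ray(n,uv):
    E=np.array(CI[n]["extrinsics"]);d=E[:3,:3]@np.linalg.solve(np.array(CI[n]["K"]),[uv[0],uv[1],1]);return E[:3,3],d/np.linalg.norm(d)
def plane(n,uv,z):
    o,d=ray(n,uv);return o+d*(z-o[2])/d[2]
def tri(a,b):
    o,d=ray("top",a);p,e=ray("side",b);s=np.linalg.lstsq(np.c_[d,-e],p-o,rcond=None)[0]
    A=o+s[0]*d;B=p+s[1]*e;return (A+B)/2,np.linalg.norm(A-B)
def crop(img,x0,y0,w,h,k,g=1.8):
    c=cv2.resize(img[y0:y0+h,x0:x0+w],None,fx=k,fy=k,interpolation=cv2.INTER_CUBIC)
    c=(255*(c/255.)**(1/g)).astype(np.uint8)
    for i in range(0,w,10):
        cv2.line(c,(i*k,0),(i*k,8 if (x0+i)%50 else 20),(0,0,255),1)
        if (x0+i)%20==0: cv2.putText(c,str(x0+i),(i*k+2,20),0,.4,(0,0,255),1)
    for j in range(0,h,10):
        cv2.line(c,(0,j*k),(8,j*k),(0,0,255),1)
        if (y0+j)%20==0: cv2.putText(c,str(y0+j),(10,j*k+4),0,.4,(0,0,255),1)
    return c
E
python3 - <<'E'
from h import *
t=cv2.imread("pics/top0.png");s=cv2.imread("pics/side0.png")
cv2.imwrite("pics/c1.png",np.vstack([crop(t,150,110,130,75,6)[:0],crop(t,150,170,130,75,4)[:,:520],crop(t,305,120,130,75,4)]))
cv2.imwrite("pics/c2.png",np.hstack([crop(s,140,140,130,130,3),crop(s,275,195,140,130,3)]))
E
```

```text
Traceback (most recent call last):
ValueError: all the input array dimensions except for the concatenation axis must match exactly, but along dimension 1, the array at index 0 has size 780 and the array at index 1 has size 520
```

```bash
python3 - <<'E'
from h import *
t=cv2.imread("pics/top0.png");s=cv2.imread("pics/side0.png")
cv2.imwrite("pics/c1.png",np.vstack([crop(t,150,170,130,75,4),crop(t,305,140,130,75,4)]))
cv2.imwrite("pics/c2.png",np.hstack([crop(s,140,140,130,130,3),crop(s,280,195,130,130,3)]))
E
```

```text
(no output)
```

View pics/c1.png

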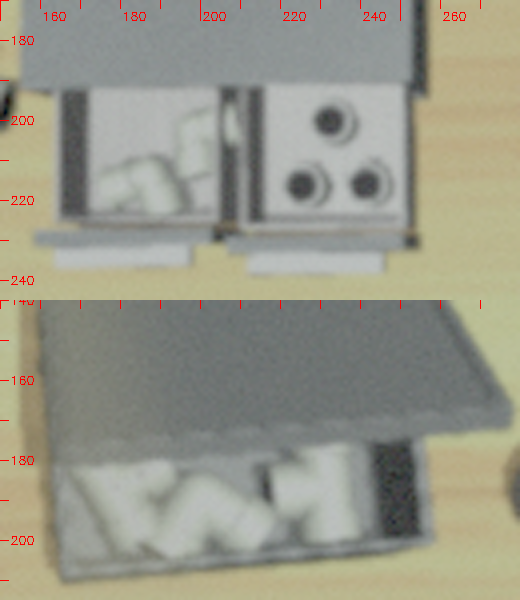

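View pics/c2.png

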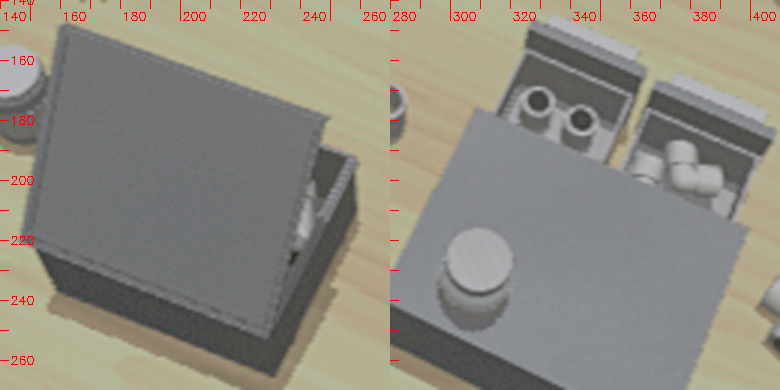

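The crops give these points:
- **Top view:** lip front edges run (163.5–198, 236.8) and (211.5–246, 238.2). Lid front corners are about (317,180) and (433,170). Tote rim front corners are (320.5,210) and (413,200.7).
- **Side view:** lid front corners are (160.7,148) and (249,179.7). Hinge-side corners are (147.3,218.7) and (229.3,252).

```bash
python3 - <<'E'
from h import *
P=lambda *a:plane("top",*a)
print("lips",*[P((u,v),113) for u,v in((163.5,236.8),(198,236.8),(211.5,238.2),(246,238.2))])
print("cabtop front",P((156,192.5),120),P((253,192),120), "back",P((156,118),120),P((253,117),120))
print("cab side corner (437.. )",plane("side",(280+82/3,195+110/3),120),plane("side",(280+358/3,195+230/3),120))
print("tote rim",P((320.5,210),110),P((413,200.7),110))
print("lid R",tri((433,170),(160.7,148)),"lid L",tri((317,179),(249,179.7)))
print("hinge side",plane("side",(147.3,218.7),114),plane("side",(229.3,252),114))
print("bystanders: coupling",P((289,192),50),"elbow",P((290,280),40),"valve",P((452,256),40),"can",P((456,185),90),"jar",P((224,126),195),"offcut",P((118,239),120),"tee",P((137,190),40))
E
```

```text
lips [489.182 328.379 113.   ] [487.542 236.986 113.   ] [483.221 201.311 113.   ] [481.592 110.267 113.   ]
cabtop front [606.278 345.957 120.   ] [602.564  89.516 120.   ] back [806.044 346.368 120.   ] [802.91   87.015 120.   ]
cab side corner (437.. ) [613.628  91.979 120.   ] [611.027 353.785 120.   ]
tote rim [552.328 -87.385 110.   ] [ 572.262 -331.573  110.   ]
lid R (array([ 629.951, -333.675,  258.262]), np.float64(1.2575132379352345)) lid L (array([615.332, -74.531, 266.262]), np.float64(6.985932484112384))
hinge side [ 772.742 -319.664  114.   ] [758.295 -69.323 114.   ]
bystanders: coupling [607.83   -3.901  50.   ] elbow [361.563  -2.102  40.   ] valve [ 420.558 -455.469   40.   ] can [ 613.838 -454.312   90.   ] jar [759.352 150.562 195.   ] offcut [485.636 445.976 120.   ] tee [623.095 429.748  40.   ]
```

Cross-checks hold up: lip spacing is 127 mm (128 expected), the rim is 245 mm wide, and the lid angle is about 0.8 rad.
- **Cabinet:** yaw about −0.01, with the home lip face near x≈583.
- **Tote:** yaw about 0.08, with the hinge near (762,−193).

First I'll align the tool with the world axes (yaw π) and shut the fingers.

apply_moves(series="0 0 0 0 0 -0.09 1; 0 0 0 0 0 -0.09 1; 0 0 0 0 0 -0.09 1; 0 0 0 0 0 -0.09 1; 0 0 0 0 0 -0.09 1; -1 -3 0 0 0 0 1; -1 -3 0 0 0 0 1; -1 -3 0 0 0 0 1; -1 -3 0 0 0 0 1; -1 -3 0 0 0 0 1", squeeze=30)

```text
clock: 0.93
eef_pos: [322.6, 410.6, 247.9]
tcp_rot: [-3.141, -0.0, 3.14]
contact_force: [0.7, -0.1, 0.1]
opening: 0.004
```

```bash
python3 -c "
from h import *
s=r.sense();print(r.tcp_to_tips,s['clock'],s['eef_pos'],s['tcp_rot'],s['contact_force'],s['opening'])"
```

```text
17.0 0.9333 [322.572 410.631 247.902] [-3.141 -0.     3.14 ] [ 0.727 -0.137  0.077] 0.0042460910420468725
```

apply_moves(series="-3 -3.2 0 0 0 0 1; -3 -3.2 0 0 0 0 1; -3 -3.2 0 0 0 0 1; -3 -3.2 0 0 0 0 1; 0 0 2.8 0 0 0 1; 0 0 2.8 0 0 0 1; 0 0 2.8 0 0 0 1; 0 0 2.8 0 0 0 1; 0 0 2.8 0 0 0 1; 0 0 0 0 0 0 1")

```text
clock: 1.77
eef_pos: [433.4, 288.3, 103.6]
tcp_rot: [-3.137, -0.007, 3.14]
contact_force: [-1.5, -0.6, 0.1]
opening: 0.001
```

apply_moves(series="-1.2 -0.05 0 0 0 0 1; -1.2 -0.05 0 0 0 0 1; -1.2 -0.05 0 0 0 0 1; -1.2 -0.05 0 0 0 0 1; -1.2 -0.05 0 0 0 0 1; -1.2 -0.05 0 0 0 0 1; -1.2 -0.05 0 0 0 0 1; -1.2 -0.05 0 0 0 0 1; -1.2 0 0 0 0 0 1; -1.2 0 0 0 0 0 1")

```text
clock: 2.6
eef_pos: [557.5, 286.0, 108.3]
tcp_rot: [-3.141, -0.0, 3.14]
contact_force: [-3.3, 1.0, 1.6]
opening: 0.0
```

apply_moves(series="-0.3 0 0 0 0 0 1; -0.3 0 0 0 0 0 1; -0.3 0 0 0 0 0 1; -0.2 0 0 0 0 0 1; -0.2 0 0 0 0 0 1; 0 0 0 0 0 0 1; 0 0 0 0 0 0 1; 0 0 0 0 0 0 1; 0 0 0 0 0 0 1; 0 0 0 0 0 0 1")

```text
clock: 3.43
eef_pos: [569.4, 286.2, 108.3]
tcp_rot: [3.142, 0.0, 3.14]
contact_force: [0.1, -0.5, 0.1]
opening: 0.002
```

apply_moves(series="-0.1 0 0 0 0 0 1; -0.1 0 0 0 0 0 1; -0.1 0 0 0 0 0 1; -0.1 0 0 0 0 0 1; -0.1 0 0 0 0 0 1; -0.1 0 0 0 0 0 1; 0 0 0 0 0 0 1; 0 0 0 0 0 0 1; 0 0 0 0 0 0 1; 0 0 0 0 0 0 1")

```text
clock: 4.27
eef_pos: [572.2, 286.2, 108.3]
tcp_rot: [-3.141, -0.006, 3.14]
contact_force: [-15.9, 1.7, 11.6]
opening: -0.003
```

The left drawer is on its stop: the TCP halts at 572, so the lip is at about 583, and the force rises. I'll press a little more to confirm, then retreat.

apply_moves(series="-0.1 0 0 0 0 0 1; -0.1 0 0 0 0 0 1; 0 0 0 0 0 0 1; 0 0 0 0 0 0 1; 0 0 0 0 0 0 1; 0 0 0 0 0 0 1; 0 0 0 0 0 0 1; 0 0 0 0 0 0 1; 0 0 0 0 0 0 1; 0 0 0 0 0 0 1")

```text
clock: 5.1
eef_pos: [572.3, 286.1, 108.3]
tcp_rot: [-3.14, -0.01, 3.139]
contact_force: [-24.7, 1.8, 17.6]
opening: -0.002
```

apply_moves(series="1.5 0 0 0 0 0 1; 3 0 0 0 0 0 1; 3 0 0 0 0 0 1; 3 0 0 0 0 0 1; 3 -3 0 0 0 0 1; 0 -3 0 0 0 0 1; 0 -3 0 0 0 0 1; 0 -3 0 0 0 0 1; 0 0 0 0 0 0 1; 0 0 0 0 0 0 1")

```text
clock: 5.93
eef_pos: [443.4, 166.0, 108.7]
tcp_rot: [3.141, 0.001, 3.137]
contact_force: [-0.9, -0.1, 0.7]
opening: -0.001
```

apply_moves(series="-1.2 -0.5 0 0 0 0 1; -1.2 -0.5 0 0 0 0 1; -1.2 0 0 0 0 0 1; -1.2 0 0 0 0 0 1; -1.2 0 0 0 0 0 1; -1.2 0 0 0 0 0 1; -1.2 0 0 0 0 0 1; -1.2 0 0 0 0 0 1; -1.2 0 0 0 0 0 1; -0.8 0 0 0 0 0 1")

```text
clock: 6.77
eef_pos: [560.3, 156.9, 108.1]
tcp_rot: [3.142, 0.0, 3.14]
contact_force: [-2.7, 0.9, 1.7]
opening: -0.002
```

apply_moves(series="-0.3 0 0 0 0 0 1; -0.2 0 0 0 0 0 1; -0.2 0 0 0 0 0 1; -0.2 0 0 0 0 0 1; -0.2 0 0 0 0 0 1; -0.1 0 0 0 0 0 1; -0.1 0 0 0 0 0 1; 0 0 0 0 0 0 1; 0 0 0 0 0 0 1; 0 0 0 0 0 0 1")

```text
clock: 7.6
eef_pos: [571.7, 156.7, 108.3]
tcp_rot: [-3.142, 0.0, 3.14]
contact_force: [-1.7, 1.4, -1.1]
opening: 0.003
```

apply_moves(series="-0.1 0 0 0 0 0 1; -0.1 0 0 0 0 0 1; -0.1 0 0 0 0 0 1; -0.1 0 0 0 0 0 1; -0.1 0 0 0 0 0 1; 0 0 0 0 0 0 1; 0 0 0 0 0 0 1; 0 0 0 0 0 0 1; 0 0 0 0 0 0 1; 0 0 0 0 0 0 1")

```text
clock: 8.43
eef_pos: [571.9, 156.6, 108.1]
tcp_rot: [-3.141, -0.009, 3.14]
contact_force: [-21.0, 2.0, 14.7]
opening: 0.0
```

apply_moves(series="1 0 0 0 0 0 1; 3 0 0 0 0 0 1; 3 0 0 0 0 0 1; 2 0 -1 0 0 0 1; 0 0 -3 0 0 0 1; 0 0 -3 0 0 0 1; 0 0 -3 0 0 0 1; 0 0 -3 0 0 0 1; 0 0 -3 0 0 0 1; 0 0 -3 0 0 0 1")

```text
clock: 9.27
eef_pos: [487.0, 156.7, 300.4]
tcp_rot: [3.141, 0.002, 3.14]
contact_force: [0.1, -0.0, -0.2]
opening: -0.001
```

apply_moves(series="0 0 -1.5 0 0 0 1; 0 -3 0 0 0 0 1; 0 -3 0 0 0 0 1; 0 -3 0 0 0 0 1; 0 -3 0 0 0 0 1; 0 -3 0 0 0 0 1; 0 -3 0 0 0 0 1; 0 -3 0 0 0 0 1; 0 -3 0 0 0 0 1; 0 0 0 0 0 0 1")

```text
clock: 10.1
eef_pos: [486.6, -87.6, 313.8]
tcp_rot: [-3.139, 0.002, 3.137]
contact_force: [-0.2, 1.2, 0.2]
opening: 0.001
```

apply_moves(series="-2.6 -1.9 0 0 0 0 1; -2.6 -1.9 0 0 0 0 1; -2.6 -1.9 0 0 0 0 1; -2.6 -1.9 0 0 0 0 1; -2.6 -1.9 0 0 0 0 1; -2.6 -1.9 0 0 0 0 1; 0 0 1 0 0 0 1; 0 0 1 0 0 0 1; 0 0 1 0 0 0 1; 0 0 0 0 0 0 1")

```text
clock: 10.93
eef_pos: [640.4, -196.4, 280.6]
tcp_rot: [3.141, -0.003, 3.14]
contact_force: [-0.9, 0.4, -0.1]
opening: -0.001
```

```bash
python3 -c "
from h import *
t=r.grab_frame('top');s=r.grab_frame('side')
cv2.imwrite('pics/c3.png',np.hstack([crop(s,140,80,130,190,3),crop(t,150,110,100,142,4)[:570]]))"
```

```text
Traceback (most recent call last):
ValueError: all the input array dimensions except for the concatenation axis must match exactly, but along dimension 0, the array at index 0 has size 570 and the array at index 1 has size 568
```

```bash
python3 -c "
from h import *
t=r.grab_frame('top');s=r.grab_frame('side')
cv2.imwrite('pics/c3.png',np.hstack([crop(s,140,80,130,190,3)[:568],crop(t,150,110,100,142,4)]))"
```

```text
(no output)
```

View pics/c3.png

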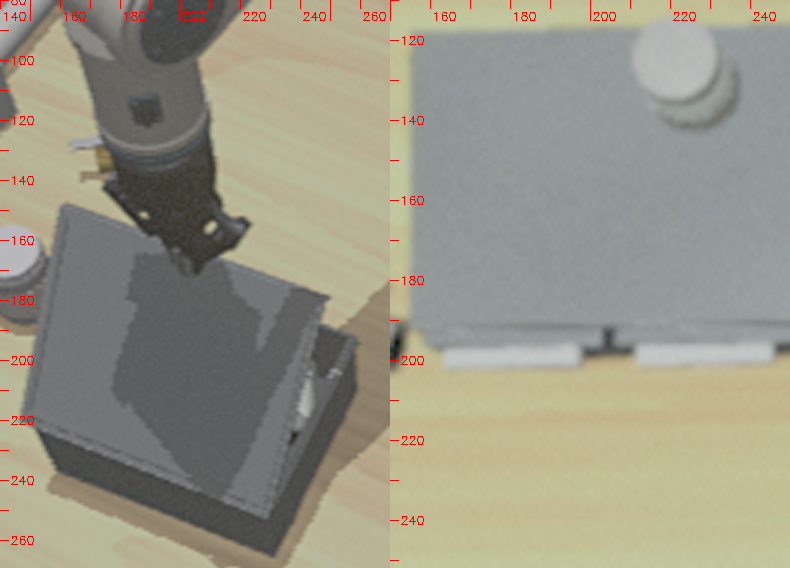

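The right drawer's lip now sits level with the left's, at about row 198, with both fronts flush. The fingertip is over the lid near the press point. Next I'll follow the lid's arc down.

apply_moves(series="-1.3 -0.5 0.8 0 0 0 1; 0 0 0.6 0 0 0 1; 0 0 0.5 0 0 0 1; 0.6 0 0.7 0 0 0 1; 0.6 -0.05 0.7 0 0 0 1; 0.6 -0.05 0.7 0 0 0 1; 0.6 -0.05 0.7 0 0 0 1; 0.5 -0.05 0.7 0 0 0 1; 0.5 -0.05 0.8 0 0 0 1; 0 0 0 0 0 0 1")

```text
clock: 11.97
eef_pos: [619.0, -204.7, 219.2]
tcp_rot: [3.141, -0.003, 3.14]
contact_force: [0.1, -0.7, -0.6]
opening: -0.001
```

apply_moves(series="0.5 -0.05 0.7 0 0 0 1; 0.5 -0.05 0.7 0 0 0 1; 0.4 0 0.8 0 0 0 1; 0.4 0 0.9 0 0 0 1; 0.4 -0.05 0.9 0 0 0 1; 0.3 0 0.9 0 0 0 1; 0.3 -0.05 0.8 0 0 0 1; 0.3 0 0.8 0 0 0 1; 0.3 0 0.7 0 0 0 1; 0.2 0 0.5 0 0 0 1")

```text
clock: 12.8
eef_pos: [584.3, -206.7, 143.2]
tcp_rot: [3.141, -0.001, 3.14]
contact_force: [1.3, -0.5, 1.1]
opening: 0.003
```

apply_moves(series="0 0 0.3 0 0 0 1; 0 0 0.2 0 0 0 1; 0 0 0.2 0 0 0 1; 0 0 0.1 0 0 0 1; 0 0 0.1 0 0 0 1; 0 0 0.1 0 0 0 1; 0 0 0 0 0 0 1; 0 0 0 0 0 0 1; 0 0 0 0 0 0 1; 0 0 0 0 0 0 1")

```text
clock: 13.63
eef_pos: [585.1, -206.8, 135.0]
tcp_rot: [-3.141, 0.0, 3.14]
contact_force: [-2.7, 0.9, 6.6]
opening: 0.001
```

apply_moves(series="0 0 0.1 0 0 0 1; 0 0 0.1 0 0 0 1; 0 0 0.1 0 0 0 1; 0 0 0 0 0 0 1; 0 0 0 0 0 0 1; 0 0 0 0 0 0 1; 0 0 0 0 0 0 1; 0 0 0 0 0 0 1; 0 0 0 0 0 0 1; 0 0 0 0 0 0 1")

```text
clock: 14.47
eef_pos: [585.2, -206.9, 134.7]
tcp_rot: [-3.141, 0.001, 3.14]
contact_force: [-12.5, 3.3, 31.8]
opening: -0.001
```

apply_moves(series="0 0 -1 0 0 0 1; 0 0 -2 0 0 0 1; 0 0 -3 0 0 0 1; 0 0 -3 0 0 0 1; 0 0 -3 0 0 0 1; 0 0 -3 0 0 0 1; 3 3 0 0 0 0 1; 3 3 0 0 0 0 1; 3 3 0 0 0 0 1; 3 3 0 0 0 0 1")

```text
clock: 15.3
eef_pos: [466.1, -87.8, 281.4]
tcp_rot: [3.142, 0.001, 3.139]
contact_force: [0.3, 0.2, 0.8]
opening: 0.002
```

apply_moves(series="2 3 0 0 0 0 1; 2 3 0 0 0 0 1; 0 3 0 0 0 0 1; 0 3 0 0 0 0 1; 0 0 0 0 0 0 1; 0 0 0 0 0 0 1; 0 0 0 0 0 0 1; 0 0 0 0 0 0 1; 0 0 0 0 0 0 1; 0 0 0 0 0 0 1")

```text
clock: 16.13
eef_pos: [427.7, 30.5, 281.2]
tcp_rot: [-3.141, -0.0, 3.138]
contact_force: [-0.1, -0.9, 0.0]
opening: -0.003
```

```bash
python3 -c "
from h import *
t=r.grab_frame('top');s=r.grab_frame('side')
cv2.imwrite('pics/t4.png',t);cv2.imwrite('pics/s4.png',s)
a=crop(t,100,110,390,190,2);b=crop(s,130,140,320,190,2)
cv2.imwrite('pics/c4.png',np.hstack([a]) );cv2.imwrite('pics/c5.png',b)
P=plane
"
```

```text
(no output)
```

View pics/c4.png

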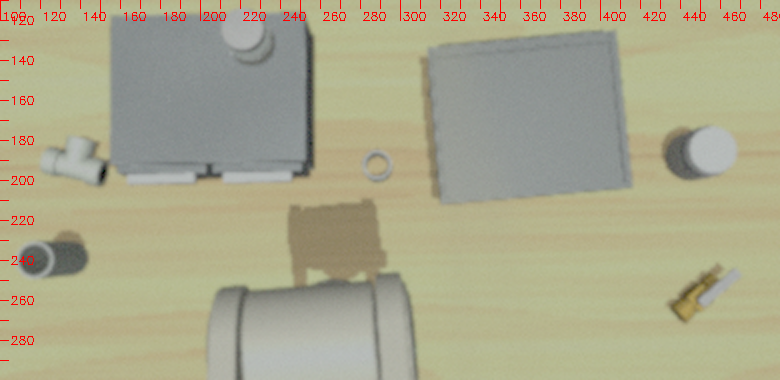

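View pics/c5.png

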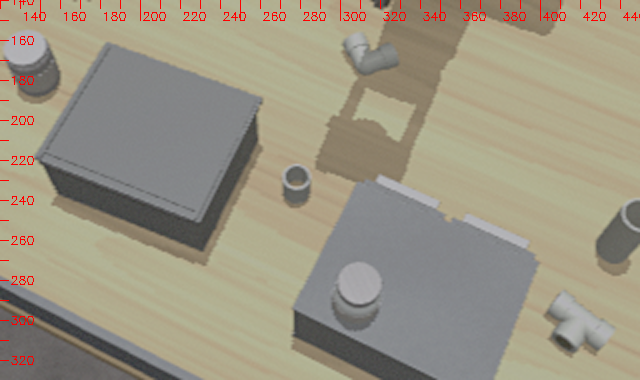

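Both pictures show drawer lips level against the cabinet, the lid flat on the tote, and all bystanders standing as before. One last numeric check that the tote and bystanders stayed put, then hand in.

```bash
python3 - <<'E'
from h import *
g=lambda f:cv2.imread(f,0).astype(np.float32)
a,b=g("pics/side0.png"),g("pics/s4.png");c,d=g("pics/top0.png"),g("pics/t4.png")
def m(A,B,x0,y0,x1,y1,p=6):
    q=cv2.matchTemplate(B[y0-p:y1+p,x0-p:x1+p],A[y0:y1,x0:x1],cv2.TM_CCOEFF_NORMED);_,v,_,l=cv2.minMaxLoc(q);return l[0]-p,l[1]-p,round(v,3)
print("tote base side",m(a,b,150,240,238,270),"coupling",m(c,d,280,182,300,202),"jar",m(c,d,208,112,238,142),"can",m(c,d,435,170,472,202),
"valve",m(c,d,432,240,472,272),"tee",m(c,d,118,176,155,204),"offcut",m(c,d,106,228,146,250),"elbow side",m(a,b,300,154,332,182))
print("lips",*[plane("top",uv,113) for uv in((181,201.5),(229,201))])
print(r.sense()["contact_force"]);r.sign_off()
E
```

```text
tote base side (0, 0, 0.974) coupling (0, 0, 0.981) jar (0, 0, 0.995) can (0, 0, 0.998) valve (0, 0, 0.997) tee (0, 0, 0.996) offcut (0, 0, 0.997) elbow side (0, 0, 0.528)
lips [581.748 281.832 113.   ] [580.614 154.226 113.   ]
[ 0.361  0.001 -0.785]
the job is handed in; nothing more can be done
```

I pushed both drawers home and pressed the tote lid shut with the closed fingertips, then handed the job in at about 16 s of the 64 s allowed.

- **Drawers:** both stopped firmly at the same point, TCP x ≈ 572 mm. The force along the push rose to 25 N on the left and 21 N on the right. In the last picture the lip faces measure x ≈ 581–582 mm, against about 583 mm expected when home, which is within calibration error.
- **Lid:** the fingertips stopped at 118 mm above the bench, the stated height when shut, with 32 N of upward force. It looks flat in both views.
- **Undisturbed items:** comparing the first and last pictures shows 0 px shift for the tote base, coupling, jar, can, valve, tee and offcut. The elbow also showed 0 px, but its match was weak (0.53), probably because the arm's shadow lay on it. It looks unmoved, and the arm never passed low near it.
- **At hand-in:** the arm was clear of everything, with the force reading near zero.

I viewed seven pictures.

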